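# Moisture check of three turning blanks

## Task

Check the moisture of the three wooden turning blanks: lift the moisture probe out of its plywood holder and, keeping it upright, rest its spring tip gently for about a second on the steel stud on top of each blank, first the widest blank, then the middle one, then the narrowest. Finally stand the probe back upright in its holder, its collar resting on both cheeks as at the start, and let go. Do not shift the blanks, and leave the tin, the small bowl and the mallet alone.

Things in the scene. Friction and masses are not known exactly. Their poses are not given: they have to be found in the camera images.
- probe: Moisture probe, loose, 0.17 kg, upright in the holder. From the top: grey grip block 44 (x) x 30 (y) mm, 70 mm tall; black square collar 60 x 60 x 8 mm; dark round shaft, 14 mm in diameter, 40 mm long; thin steel spring tip. Origin on its vertical axis at the underside of the collar, z up. The grip block spans 8 to 78 mm above the origin; the tip's end is 56 mm below it.
- probe_grip (a point): Centre of the grip block, 43 mm above the probe's origin and 99 mm above the tip's end; the block is 30 mm wide across the probe's y.
- probe_tip (a point): Round end of the probe's spring tip, on the probe's axis: 6 mm in diameter, standing 16 mm out of the shaft. It is pushed in by 1 N plus 0.5 N per mm, at most 8 mm.
- holder: Plywood holder, fixed. Base plate 90 (x) x 100 (y) x 8 mm; on it two upright cheeks, each 70 mm long (x) and 16 mm thick, tops 75 mm above the table, with a 34 mm slot between them along x, open at the top and the -x end; a low stop (to 48 mm high, face 25 mm from the centre) closes the +x end. Origin: centre of the underside.
- holder_seat (a point): Middle of the slot at the level of the cheeks' tops, 75 mm above the holder's origin. The probe stands with its collar on both cheeks, its origin within 6 mm of this point, its shaft and tip down in the slot.
- wide_blank: The widest blank: a flat wooden disc 160 mm in diameter and 40 mm tall, 0.3 to 0.7 kg, loose. Origin: centre of the underside. Its stud lies 30 mm off-centre.
- wide_blank_stud (a point): Centre of the top of the widest blank's stud: flat round steel, 18 mm in diameter, 5 mm proud of the wood, its top 45 mm above the blank's underside.
- bowl_blank: The middle blank: a rough-turned bowl lying upside down, domed, 123 mm in diameter at the table, 70 mm tall with a foot 64 mm wide on top, 0.2 to 0.5 kg, loose. Origin: centre of the underside.
- bowl_blank_stud (a point): Centre of the top of the middle blank's stud, in the middle of the foot: flat round steel, 18 mm in diameter, 5 mm proud, top 75 mm above the blank's underside.
- narrow_blank: The narrowest and tallest blank: an upright wooden cylinder 80 mm in diameter and 95 mm tall, 0.2 to 0.4 kg, loose. Origin: centre of the underside. Its stud lies 12 mm off-centre.
- narrow_blank_stud (a point): Centre of the top of the narrowest blank's stud: flat round steel, 18 mm in diameter, 5 mm proud, top 100 mm above the blank's underside.
- tin: Bystander: closed round tin with a paper label, 84 mm in diameter, 105 mm tall. Origin: centre of the underside.
- small_bowl: Bystander: open wooden bowl, 120 mm across the rim, 45 mm tall. Origin: centre of the underside.
- mallet: Bystander: round carver's mallet standing on its head, 80 mm in diameter, 197 mm tall. Origin: centre of the underside.
Not all that is in view belongs to the job. Leave any pink or purple look-alike of the wide_blank alone.

How it is judged:
By the outcome, as a careful person would: the job done as asked, in the order asked, and still so for the second after the job is handed in, with the robot touching nothing.
It also fails if it takes over 72 s, if anything falls off the work surface, if the arm or the gripper's body presses on something with over 40 N, if the wrist force passes 120 N, or if a joint passes its speed limit or range.

## Robot

A 6-joint arm with a two-finger parallel gripper is mounted at the origin on the work surface. World frame = base frame: x ahead of the robot, y to its left, z up, the work surface at z = 0. Lengths are in m, angles in rad, forces in N, time in s.
With the tool pointing down it reaches from about 0.375 to 0.9 m from the base axis. Payload 3.1 kg.
Tool frame: the origin (TCP) lies at the very end of the fingers, on their centre line; the grasp point (between the pads) lies 19 mm behind it; z points along the fingers, y is the line along which they close (so a half turn about z gives the same grasp; the last joint's range is limited). The gripper opens to 85 mm and grips with 20 to 120 N. Pads are 22 mm wide; open, the fingers measure 114 mm over their backs; the gripper's body (76 mm by 85 mm) begins 54 mm behind the grasp point. The pads swing forward as they close: fully open they stand 13 mm farther back than shut.
Start: joints at [-1.361, 0.527, 1.433, -0, 1.181, -0.178], TCP at [0.237, -0.578, 0.231] pointing down, gripper open.
Joint ranges: [-3.08, 3.08], [-0.75, 2.2], [0.22, 2.44], [-1.43, 4.57], [0, 2.65], [-2.85, 2.85]. Speed limits (rad/s): [2.79, 2.79, 3.14, 3.14, 3.14, 3.14].

## Interface

Orientations are given as a unit quaternion [x, y, z, w].
In Python, from station import manip, vision gives the robot as it stands.
- The arm moves only by the tool drive_tool, never from a script. Its argument "deltas" is a list that holds one entry, the list of rows, each a list of 4 numbers: the shift along the tool's x, y, z in mm, then the turn about the tool's z in rad. A call has 1 to 5 rows; each row is the pose to reach, as a shift and turn from the pose commanded when the call began, along the tool's axes at that moment; what a row does not reach only later rows make up. A row lasts 1/12 s, in which the tool goes at most 41.7 mm and 7.16 degrees, less where a joint would pass 70% of its speed; a pose out of reach is approached as far as the arm can. A call with a gripper value outside its range is refused whole. "jaw" is the finger opening in mm, from 0 to 85.4, set as the call begins (left out, the last holds). The fingers move at their own pace and stop on an object; "force" is the grip in N (left out, the last holds). Time passes only in rows, so rows that repeat a pose let the fingers close. It gives the time, the measured TCP pose, the force, the opening and the grip force at its end, in the units of the state.
- manip.sense(): the state, without advancing time (a new reading comes with each control period).
- vision.snapshot(name): name is "scene" or "side" or "wrist"; returns the picture (480x640x3 uint8, red, green, blue); there is no depth.
- vision.camera_model(name): a dict with "camera_matrix" (3x3 intrinsics, pixels), "rvec" (rotation vector, rad) and "tvec" (3), from world to camera coordinates, as OpenCV has them. Camera axes: x right, y down, z forward; pixel columns grow to the right and rows downward; lengths in m; the calibration is good to about 2 mm. A picture is of the moment at which its call begins: read the wrist's pose just before it. camera_model takes no time and is no camera call; for the wrist camera it gives the pose at the moment of the call.
- manip.sign_off(): hands the job in; it is judged then, once.
The state is a dict: "t": time; "q": joint angles; "qd": joint speeds; "tau": joint torques, N m; "tcp_pos": TCP position; "tool_rot": TCP orientation; "force": force on the tool from outside, world axes, zero at the start; "ft_torque": the same for the moment, N m; "finger_gap": opening from 0.0 (shut) to 1.0 (fully open); "gripper_force": force on a finger pad.
Only numpy, scipy, OpenCV 4.12 (cv2) and the standard library are available. Lean on these libraries where they do the work, as an engineer would, in place of code of your own. Each camera call takes 0.05 s, during which the arm holds its last target. There are 200 camera calls.

## Working session

There is one attempt and no reset: what is moved stays moved. The work goes in short steps, Python scripts to look and compute and a tool call to move; the robot and the scene stay as the last step left them, time stands still between calls to the robot, and variables do not carry over. Pictures are saved under pics/ and viewed, at most 10 in all, crops included, and the job is handed in when it is done.

Besides the shell and the picture viewer there is one more tool, called after ">>>" as name(argument=value, ...) on one line, values as JSON. drive_tool: Moves the arm, as the interface text tells. Its arguments: {"type":"object","properties":{"deltas":{"type":"array"},"jaw":{"type":"number"},"force":{"type":"number"}},"required":["deltas"]}

```bash
mkdir -p pics
cat > h.py <<'E'
import numpy as np, cv2
from station import manip, vision
def snap(n,f):
    m=vision.camera_model(n); im=vision.snapshot(n); cv2.imwrite(f'pics/{f}.png',im[:,:,::-1]); return m,im
def ray(m,u,v,z):
    K=np.array(m['camera_matrix'],float);R=cv2.Rodrigues(np.array(m['rvec'],float))[0];t=np.array(m['tvec'],float).ravel()
    c=-R.T@t; d=R.T@np.linalg.inv(K)@[u,v,1]; s=(z-c[2])/d[2]; return c+s*d
def proj(m,p):
    return cv2.projectPoints(np.array(p,float).reshape(-1,1,3),np.array(m['rvec'],float),np.array(m['tvec'],float),np.array(m['camera_matrix'],float),None)[0].reshape(-1,2)
E
python3 - <<'E'
from h import *
import pickle
s=manip.sense(); print(s['t'],s['tcp_pos'],s['tool_rot'],s['force'],s['finger_gap'])
for n in ['scene','side']:
    m,im=snap(n,n+'0'); pickle.dump((m,im),open(n+'.pkl','wb')); R=cv2.Rodrigues(np.array(m['rvec'],float))[0]; print(n,-R.T@np.array(m['tvec']).ravel(), np.array(m['camera_matrix'])[0])
E
```

```text
0.0 [ 0.23680753 -0.57762587  0.23034634] [ 9.81159381e-01  1.93197080e-01 -2.80275277e-05 -1.07549042e-03] [ 0.26984927 -0.3992094  -0.27663728] 1.0004139588026797
scene [ 1.06160971 -0.24476105  1.08028963] [506.84200528   0.         319.11955791]
side [0.02161914 0.60137731 0.79275568] [523.95902338   0.         322.25759531]
```

View pics/scene0.png

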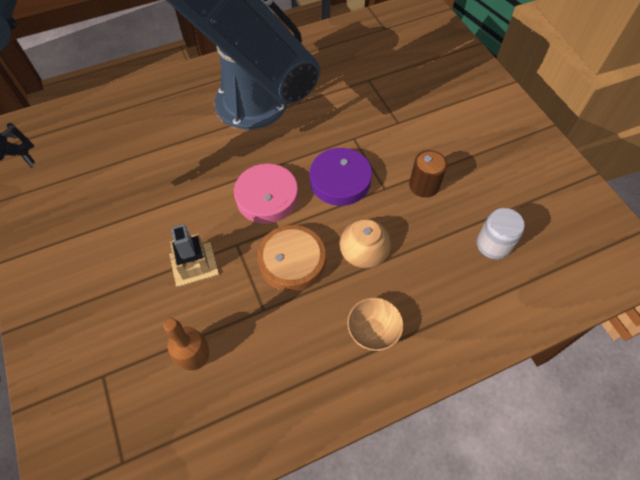

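View pics/side0.png

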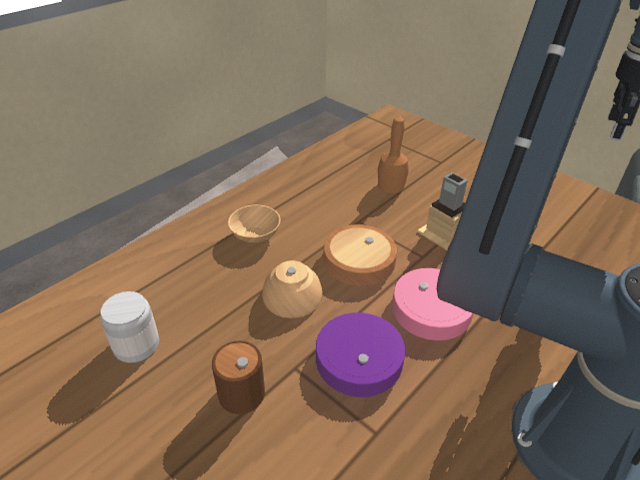

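Scene view: studs at about (280,257) wide, (368,231) bowl and (428,159) narrow, with the probe at (182,245). In the side view they are at (369,240), (291,271) and (242,363), with the probe at (453,190). Next I refine the studs and enlarge the probe.

Run:
```python
from h import *
import pickle
d={n:pickle.load(open(n+'.pkl','rb')) for n in ['scene','side']}
P={'wide':(.045,(280,257),(369,240)),'bowl':(.075,(368,231),(291,271)),'narrow':(.100,(428,159),(242,363))}
def cen(im,u,v):
    w=im[v-9:v+10,u-9:u+10].astype(int); sat=w.max(2)-w.min(2)
    m=(sat<28)&(w.max(2)>80); n,l,st,c=cv2.connectedComponentsWithStats(m.astype(np.uint8)); k=1+np.argmax(st[1:,4]); return c[k]+[u-9,v-9],st[k,4]
for k,(z,a,b) in P.items():
    for n,p in (('scene',a),('side',b)):
        m,im=d[n]; c,ar=cen(im,*p); print(k,n,c.round(1),ar,ray(m,*c,z).round(4))
a=cv2.resize(d['scene'][1][215:290,150:230],None,fx=5,fy=5,interpolation=3); b=cv2.resize(d['side'][1][165:255,410:480],None,fx=5,fy=5,interpolation=3)
H=max(a.shape[0],b.shape[0]); o=np.zeros((H,a.shape[1]+b.shape[1],3),np.uint8); o[:a.shape[0],:a.shape[1]]=a;o[:b.shape[0],a.shape[1]:]=b
cv2.imwrite('pics/crop.png',o[:,:,::-1])
```

```text
wide scene [278.9 257.1] 36 [ 0.5304 -0.1173  0.045 ]
wide side [369.  239.9] 31 [ 0.5248 -0.1152  0.045 ]
bowl scene [366.8 230.6] 34 [0.5644 0.0888 0.075 ]
bowl side [290.8 270.3] 46 [0.5591 0.0907 0.075 ]
narrow scene [427.6 158.4] 34 [0.4539 0.3074 0.1   ]
narrow side [241.9 362. ] 86 [0.449  0.3089 0.1   ]
```

View pics/crop.png

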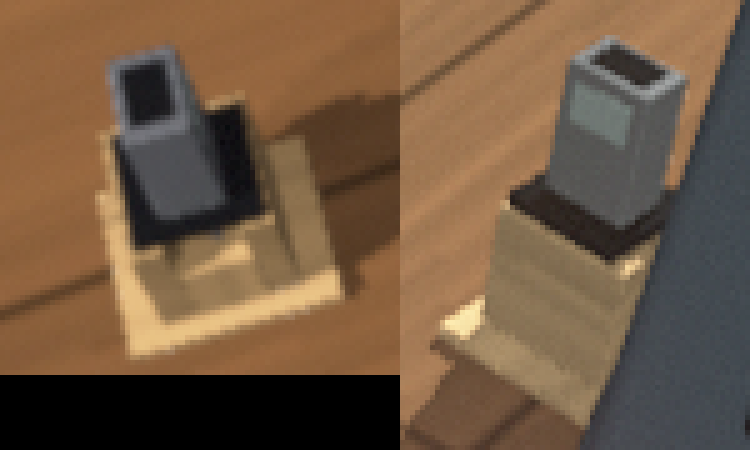

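Crop: the grip block's top corners in the scene half are near (108,62), (172,45), (192,127) and (125,140). In the side half they are near (567,57), (610,37), (688,77) and (649,101). I fit the pose from these.

Run:
```python
from h import *
import pickle
d={n:pickle.load(open(n+'.pkl','rb')) for n in ['scene','side']}
f=lambda L,o:[((x+.5)/5-.5+o[0],(y+.5)/5-.5+o[1]) for x,y in L]
A=f([(108,62),(172,45),(192,127),(125,140)],(150,215)); B=f([(167,57),(210,37),(288,77),(249,101)],(410,165))
for n,L in(('scene',A),('side',B)):
    q=np.array([ray(d[n][0],*p,.153) for p in L]); print(n,q.mean(0).round(4)); 
    for i in range(4):
        e=q[(i+1)%4]-q[i]; print(np.linalg.norm(e).round(4),np.degrees(np.arctan2(e[1],e[0])).round(1))
# base plate corners scene (z=.008)
C=f([(132,357),(343,300),(300,135),(105,195)],(150,215))
for p in C: print(ray(d['scene'][0],*p,.008).round(4))
```

```text
scene [ 0.4471 -0.3023  0.153 ]
0.0275 83.9
0.0426 -4.9
0.028 -101.1
0.0402 174.6
side [ 0.4441 -0.303   0.153 ]
0.0273 -101.0
0.0417 175.0
0.0278 84.4
0.0443 -5.9
[ 0.4846 -0.3578  0.008 ]
[ 0.4966 -0.2595  0.008 ]
[ 0.4037 -0.2509  0.008 ]
[ 0.3971 -0.3464  0.008 ]
```

```bash
cat >> h.py <<'E'
from scipy.spatial.transform import Rotation as Ro
def go(x,y,z,yaw=None):
    s=manip.sense(); R=Ro.from_quat(s['tool_rot']).as_matrix(); p=np.array(s['tcp_pos'])
    cur=np.degrees(np.arctan2(R[1,0],R[0,0])); t=0 if yaw is None else np.radians(cur-yaw)
    d=R.T@(np.array([x,y,z])-p)*1000
    print('t',round(s['t'],2),'tcp',p.round(4),'yaw',cur.round(2),'tilt',np.degrees(np.arccos(-R[2,2])).round(2),'F',np.round(s['force'],2),'gap',round(s['finger_gap'],3),'j6',round(s['q'][5],2),'| d',d.round(1),'turn',round(t,3),'dist',np.linalg.norm(d).round(0))
E
python3 - <<'E'
from h import *
go(.4456,-.3027,.26,-5.4)
import pickle
m=pickle.load(open('scene.pkl','rb'))[0]; print(ray(m,187,357,.03), ray(m,375,325,.03), ray(m,172,325,.19))
E
```

```text
t 0.1 tcp [ 0.2368 -0.5777  0.2304] yaw 22.27 tilt 0.11 F [0.19 0.06 0.07] gap 0.997 j6 -0.18 | d [ 297.5 -175.4  -29.1] turn 0.483 dist 347.0
[ 0.66411828 -0.37907299  0.03      ] [0.76164778 0.01387648 0.03      ] [ 0.65569875 -0.36689695  0.19      ]
```

>>> drive_tool(deltas=[[[33,-19,-10,0.1],[66,-39,-20,0.2],[99,-58,-29,0.3],[132,-78,-29,0.4],[165,-97,-29,0.483]]], jaw=85)

```text
t: 0.52
tcp_pos: [0.3536, -0.4245, 0.2606]
tool_rot: [0.999, -0.05, 0.0, 0.0]
force: [0.1, 0.3, 0.1]
finger_gap: 0.993
gripper_force: 0.0
```

```bash
python3 -c "
from h import *
go(.4456,-.3027,.26,-5.4)"
```

```text
t 0.52 tcp [ 0.3536 -0.4245  0.2606] yaw -5.71 tilt 0.03 F [0.08 0.29 0.09] gap 0.993 j6 0.59 | d [  79.5 -130.4    0.6] turn -0.005 dist 153.0
```

>>> drive_tool(deltas=[[[20,-32,0,0],[40,-65,0,0],[60,-98,0,0],[79,-130,0,0],[79,-130,0,0]]])

```text
t: 0.93
tcp_pos: [0.4462, -0.2979, 0.2599]
tool_rot: [0.999, -0.044, 0.0, -0.002]
force: [0.1, -0.4, -0.4]
finger_gap: 0.991
gripper_force: 0.0
```

```bash
python3 -c "
from h import *
import pickle
go(.4456,-.3027,.26,-5.4)
m,im=snap('wrist','w1'); pickle.dump((m,im),open('w1.pkl','wb'))
R=cv2.Rodrigues(np.array(m['rvec'],float))[0]; print(-R.T@np.array(m['tvec']).ravel(),R[2])"
```

```text
t 0.93 tcp [ 0.4462 -0.2979  0.2599] yaw -5.05 tilt 0.24 F [ 0.09 -0.4  -0.37] gap 0.991 j6 0.86 | d [-0.2  4.8 -0.1] turn 0.006 dist 5.0
[ 0.52702375 -0.30610363  0.40343587] [-0.31676925  0.03280934 -0.94793501]
```

View pics/w1.png

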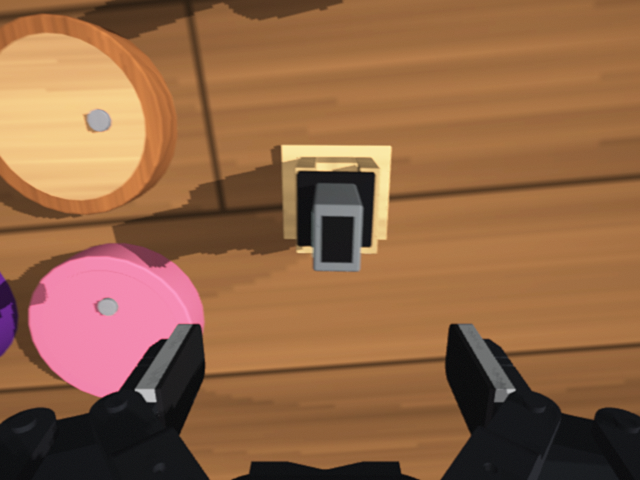

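Wrist view: probe top corners are near (314,208), (362,206), (360,271) and (315,271). The collar is at (297..375, 171..247) and the wide stud at (98,121).

```bash
python3 -c "
from h import *
import pickle
m,im=pickle.load(open('w1.pkl','rb'))
q=np.array([ray(m,*p,.153) for p in [(313.5,208.5),(361.5,206.5),(360.5,271),(315,271.5)]]);print(q.round(4),q.mean(0).round(4))
for a,b in((0,1),(1,2),(2,3),(3,0)):
  e=q[b]-q[a];print(np.linalg.norm(e).round(4),np.degrees(np.arctan2(e[1],e[0])).round(1))
c=np.array([ray(m,*p,.083) for p in [(297,171.5),(375.5,172.5)]]);print('collar',c.round(4))
b=np.array([ray(m,*p,.008) for p in [(281,146),(392,146)]]);print('base',b.round(4),np.degrees(np.arctan2(*(b[0]-b[1])[[1,0]])))
print('wide',ray(m,98,121,.045))
go(.4456,-.3027,.26,-5.4)"
```

```text
[[ 0.4648 -0.2925  0.153 ]
 [ 0.4635 -0.3215  0.153 ]
 [ 0.4216 -0.3183  0.153 ]
 [ 0.4238 -0.2895  0.153 ]] [ 0.4434 -0.3054  0.153 ]
0.029 -92.5
0.042 175.7
0.0289 85.8
0.0412 -4.2
collar [[ 0.477  -0.2791  0.083 ]
 [ 0.4711 -0.3378  0.083 ]]
base [[ 0.4896 -0.2608  0.008 ]
 [ 0.4808 -0.3614  0.008 ]] 84.99513483338596
wide [ 0.52589556 -0.11917678  0.045     ]
t 0.98 tcp [ 0.445  -0.3006  0.2599] yaw -5.07 tilt 0.09 F [-0.38  0.15 -0.11] gap 0.995 j6 0.86 | d [ 0.8  2.  -0.1] turn 0.006 dist 2.0
```

>>> drive_tool(deltas=[[[0,0,20,0],[0,0,20,0],[0,0,20,0]]])

```text
t: 1.23
tcp_pos: [0.4426, -0.3041, 0.2394]
tool_rot: [0.999, -0.048, -0.001, -0.001]
force: [-0.1, 0.3, 0.6]
finger_gap: 0.998
gripper_force: 0.0
```

```bash
python3 -c "
from h import *
import pickle
go(.4447,-.304,.099,-5.2)
m,im=snap('wrist','w2'); pickle.dump((m,im),open('w2.pkl','wb'))
for f in [(.4447,-.304)]:
  y=np.radians(-5.2); 
  P=[[f[0]+a*np.cos(y)-b*np.sin(y),f[1]+a*np.sin(y)+b*np.cos(y),.153] for a,b in((.022,.015),(.022,-.015),(-.022,-.015),(-.022,.015))]
  u=proj(m,P); print(u.round(1))
  cv2.polylines(im:=im.copy(),[np.round(u).astype(int)],True,(255,0,0),1)
x0,y0=int(u[:,0].mean())-80,int(u[:,1].mean())-70
cv2.imwrite('pics/w2c.png',cv2.resize(im[max(y0,0):y0+140,x0:x0+160],None,fx=4,fy=4,interpolation=0)[:,:,::-1]);print(x0,y0)"
```

```text
t 1.23 tcp [ 0.4426 -0.3041  0.2394] yaw -5.45 tilt 0.18 F [-0.09  0.3   0.63] gap 0.998 j6 0.86 | d [ 2.400e+00 -1.000e-01  1.404e+02] turn -0.004 dist 140.0
[[296.8 206.8]
 [350.9 206.6]
 [349.8 279.6]
 [298.7 279.7]]
244 173
```

View pics/w2c.png

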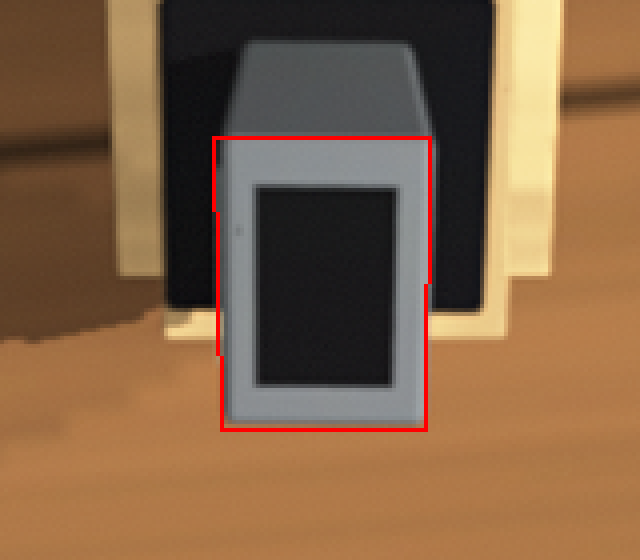

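The overlay matches within about 1 px, so the probe is at about (0.445, -0.3047). I descend.

>>> drive_tool(deltas=[[[1,0,30,0],[2,0,60,0],[2,0,85,0],[2,0,100,0],[2,0,100,0]]])

```text
t: 1.7
tcp_pos: [0.4439, -0.3038, 0.1378]
tool_rot: [0.999, -0.048, -0.002, -0.002]
force: [-0.6, 1.0, 0.5]
finger_gap: 0.995
gripper_force: 0.0
```

```bash
python3 -c "
from h import *
go(.445,-.3047,.099,-5.2)"
```

```text
t 1.7 tcp [ 0.4439 -0.3038  0.1378] yaw -5.49 tilt 0.35 F [-0.6   1.02  0.52] gap 0.995 j6 0.86 | d [ 1.4  1.  38.8] turn -0.005 dist 39.0
```

>>> drive_tool(deltas=[[[1,1,20,0],[1,1,37,0],[1,1,37,0],[1,1,37,0]]])

```text
t: 2.03
tcp_pos: [0.4467, -0.3061, 0.104]
tool_rot: [0.999, -0.048, 0.0, 0.0]
force: [0.6, -0.9, 0.1]
finger_gap: 0.992
gripper_force: 0.0
```

>>> drive_tool(deltas=[[[0,0,0,0],[0,0,0,0],[0,0,0,0],[0,0,0,0],[0,0,0,0]]], jaw=20, force=40)

```text
t: 2.45
tcp_pos: [0.447, -0.3055, 0.1042]
tool_rot: [0.999, -0.047, 0.001, 0.0]
force: [0.3, -1.1, -1.2]
finger_gap: 0.347
gripper_force: 40.0
```

>>> drive_tool(deltas=[[[0,0,0,0],[0,0,0,0],[0,0,0,0],[0,0,0,0],[0,0,0,0]]])

```text
t: 2.87
tcp_pos: [0.447, -0.3055, 0.1042]
tool_rot: [0.999, -0.047, 0.0, 0.0]
force: [-0.5, 0.4, 5.5]
finger_gap: 0.349
gripper_force: 40.8
```

```bash
python3 -c "
from h import *
go(.445,-.3047,.099,-5.2)"
```

```text
t 2.87 tcp [ 0.447  -0.3055  0.1042] yaw -5.4 tilt 0.07 F [-0.54  0.37  5.45] gap 0.349 j6 0.86 | d [-2.  -0.6  5.2] turn -0.003 dist 6.0
```

>>> drive_tool(deltas=[[[0,0,-10,0],[0,0,-30,0],[0,0,-60,0],[0,0,-90,0],[0,0,-90,0]]], force=60)

```text
t: 3.28
tcp_pos: [0.4492, -0.3077, 0.1988]
tool_rot: [0.999, -0.047, 0.004, 0.004]
force: [1.1, -0.8, -1.6]
finger_gap: 0.346
gripper_force: 59.7
```

>>> drive_tool(deltas=[[[0,0,0,0],[0,0,0,0],[0,0,0,0]]])

```text
t: 3.53
tcp_pos: [0.4456, -0.3043, 0.1919]
tool_rot: [0.999, -0.047, -0.001, -0.001]
force: [-1.0, 0.6, -2.0]
finger_gap: 0.345
gripper_force: 59.7
```

Run:
```python
from h import *
import pickle
go(.5274+.002,-.1172,.194)
m,im=snap('wrist','w3'); pickle.dump((m,im),open('w3.pkl','wb'))
for k,p in dict(wide=(.5274,-.1172,.045)).items(): print(proj(m,p))
```

```text
t 3.53 tcp [ 0.4456 -0.3043  0.1919] yaw -5.4 tilt 0.21 F [-1.05  0.61 -2.  ] gap 0.345 j6 0.86 | d [  65.8 -194.1   -1.8] turn 0 dist 205.0
[[ 31.0914631  125.38867467]]
```

View pics/w3.png

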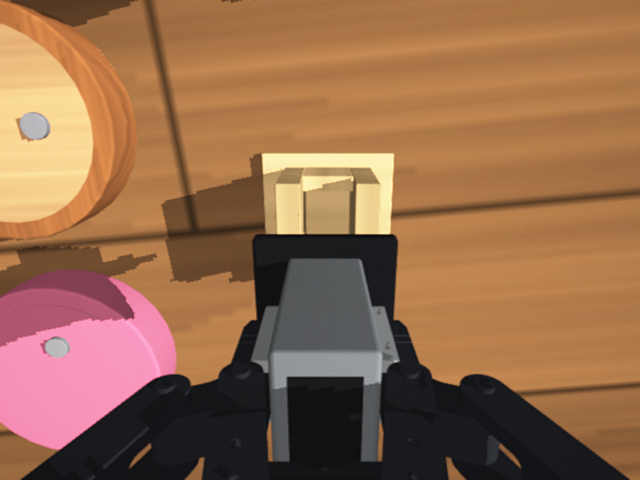

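Wrist view: the probe is held squarely, with the collar's front edge at (253..397, 235). The wide stud is at (34,126), against a prediction of (31,125).

Run:
```python
from h import *
import pickle
m,im=pickle.load(open('w3.pkl','rb'))
z=.1919-.0212
a,b=ray(m,253.5,235,z),ray(m,397.5,235,z); print(a,b,np.linalg.norm(a-b)); c=(a+b)/2; y=np.radians(-5.4); ax=c-.03*np.array([np.cos(y),np.sin(y),0]); print('axis',ax,'tcp',manip.sense()['tcp_pos'])
print(ray(m,34,126,.045))
go(.527+.002,-.1185,.194)
```

```text
[ 0.47676477 -0.27842751  0.1707    ] [ 0.47134256 -0.33657035  0.1707    ] 0.05839511651507479
axis [ 0.4441868  -0.30467568  0.1707    ] tcp [ 0.44566358 -0.30432053  0.19176115]
[ 0.52683938 -0.11899299  0.045     ]
t 3.58 tcp [ 0.4457 -0.3043  0.1918] yaw -5.4 tilt 0.22 F [ 0.29  0.87 -1.6 ] gap 0.344 j6 0.86 | d [  65.5 -192.8   -2. ] turn 0 dist 204.0
```

>>> drive_tool(deltas=[[[8,-24,0,0],[20,-60,0,0],[33,-96,0,0],[45,-132,0,0],[56,-164,0,0]]])

```text
t: 4.0
tcp_pos: [0.5174, -0.145, 0.1918]
tool_rot: [0.999, -0.047, -0.002, -0.001]
force: [0.3, 0.1, -1.2]
finger_gap: 0.342
gripper_force: 59.7
```

>>> drive_tool(deltas=[[[6,-19,0,0],[9,-29,0,0],[9,-29,10,0],[9,-29,20,0],[9,-29,20,0]]])

```text
t: 4.42
tcp_pos: [0.5273, -0.1197, 0.1703]
tool_rot: [0.999, -0.048, -0.003, -0.001]
force: [0.1, 0.7, -1.9]
finger_gap: 0.346
gripper_force: 59.8
```

Run:
```python
from h import *
go(.5287,-.1183,.135)
m,im=snap('wrist','w4'); u=proj(m,(.527,-.1185,.045)); print(u)
```

```text
t 4.42 tcp [ 0.5273 -0.1197  0.1703] yaw -5.46 tilt 0.34 F [ 0.13  0.67 -1.9 ] gap 0.346 j6 1.24 | d [ 1.5 -1.5 35.3] turn 0 dist 35.0
[[322.88775476 227.81791956]]
```

>>> drive_tool(deltas=[[[1,0,15,0],[1,0,28,0],[1,0,33,0],[1,0,33,0],[1,0,33,0]]])

```text
t: 4.88
tcp_pos: [0.5303, -0.1202, 0.1402]
tool_rot: [0.999, -0.048, -0.0, -0.0]
force: [0.3, 0.3, -1.0]
finger_gap: 0.344
gripper_force: 59.8
```

>>> drive_tool(deltas=[[[0,0,0,0],[0,0,0,0]]])

```text
t: 5.05
tcp_pos: [0.5309, -0.1199, 0.1411]
tool_rot: [0.999, -0.047, 0.001, 0.0]
force: [-0.4, 0.1, -2.1]
finger_gap: 0.347
gripper_force: 59.8
```

Run:
```python
from h import *
go(.5287,-.1183,.128)
```

```text
t 5.05 tcp [ 0.5309 -0.1199  0.1411] yaw -5.42 tilt 0.09 F [-0.37  0.05 -2.09] gap 0.347 j6 1.24 | d [-2.4 -1.4 13.1] turn 0 dist 13.0
```

>>> drive_tool(deltas=[[[-1,-1,3,0],[-2,-1.5,6,0],[-2,-1.5,9,0],[-2,-1.5,9,0],[-2,-1.5,9,0]]])

```text
t: 5.47
tcp_pos: [0.5284, -0.1175, 0.131]
tool_rot: [0.999, -0.047, -0.0, -0.0]
force: [1.4, -0.3, -1.9]
finger_gap: 0.345
gripper_force: 59.8
```

>>> drive_tool(deltas=[[[0,0,1,0],[0,0,2,0],[0,0,3,0],[0,0,3,0],[0,0,3,0]]])

```text
t: 5.88
tcp_pos: [0.5288, -0.1177, 0.1285]
tool_rot: [0.999, -0.047, 0.0, 0.0]
force: [0.3, -0.2, -0.2]
finger_gap: 0.344
gripper_force: 59.8
```

Run:
```python
from h import *
go(.5287,-.1183,.128)
```

```text
t 5.88 tcp [ 0.5288 -0.1177  0.1285] yaw -5.4 tilt 0.03 F [ 0.25 -0.2  -0.2 ] gap 0.344 j6 1.24 | d [-0.1  0.6  0.5] turn 0 dist 1.0
```

>>> drive_tool(deltas=[[[0,0,1,0],[0,0,1,0],[0,0,1,0],[0,0,1,0],[0,0,1,0]]])

```text
t: 6.3
tcp_pos: [0.5288, -0.1177, 0.1274]
tool_rot: [0.999, -0.047, 0.0, 0.0]
force: [0.2, 1.3, 1.1]
finger_gap: 0.344
gripper_force: 59.9
```

>>> drive_tool(deltas=[[[0,0,0,0],[0,0,0,0],[0,0,0,0],[0,0,0,0],[0,0,0,0]]])

```text
t: 6.72
tcp_pos: [0.5287, -0.1177, 0.1273]
tool_rot: [0.999, -0.047, 0.0, 0.0]
force: [0.6, -1.3, 0.2]
finger_gap: 0.342
gripper_force: 59.9
```

>>> drive_tool(deltas=[[[0,0,0,0],[0,0,0,0],[0,0,0,0],[0,0,0,0]]])

```text
t: 7.05
tcp_pos: [0.5287, -0.1177, 0.1273]
tool_rot: [0.999, -0.047, 0.0, 0.0]
force: [0.9, 0.4, 0.7]
finger_gap: 0.34
gripper_force: 59.9
```

Run:
```python
from h import *
go(.5287,-.1183,.128)
m,im=snap('scene','s4')
cv2.imwrite('pics/s4c.png',cv2.resize(im[190:300,220:380],None,fx=4,fy=4,interpolation=3)[:,:,::-1])
```

```text
t 7.05 tcp [ 0.5287 -0.1177  0.1273] yaw -5.4 tilt 0.01 F [0.87 0.43 0.75] gap 0.34 j6 1.24 | d [ 0.   0.6 -0.7] turn 0 dist 1.0
```

View pics/s4c.png

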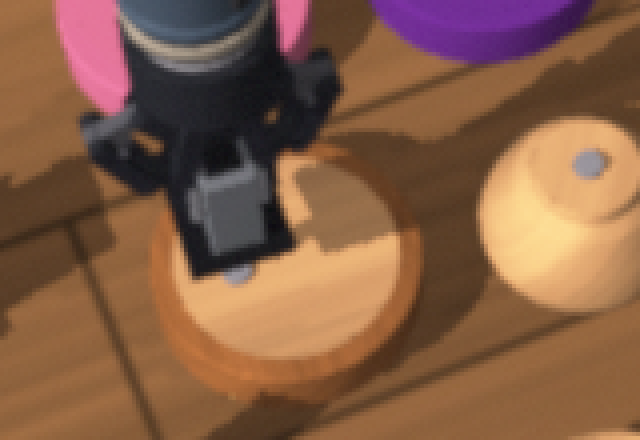

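The crop shows the collar centred over the stud at (240,272), with about 2.4 N of contact over more than 1 s. On to the bowl.

>>> drive_tool(deltas=[[[0,0,-8,0],[0,0,-30,0],[0,0,-60,0],[1,-20,-78,0],[4,-55,-78,0]]])

```text
t: 7.52
tcp_pos: [0.5404, -0.0663, 0.2096]
tool_rot: [0.999, -0.049, 0.004, 0.002]
force: [0.9, -0.6, -1.3]
finger_gap: 0.348
gripper_force: 59.9
```

>>> drive_tool(deltas=[[[3,-36,0,0],[5,-72,0,0],[7,-107,0,0],[9,-138,0,0],[10,-153,0,0]]])

```text
t: 7.93
tcp_pos: [0.5613, 0.0918, 0.2054]
tool_rot: [0.999, -0.046, -0.001, -0.001]
force: [0.7, -1.4, -1.4]
finger_gap: 0.342
gripper_force: 59.9
```

>>> drive_tool(deltas=[[[0,0,0,0],[0,0,0,0],[0,0,0,0]]])

```text
t: 8.18
tcp_pos: [0.5615, 0.0875, 0.2052]
tool_rot: [0.999, -0.047, -0.001, 0.0]
force: [0.4, 0.0, -1.2]
finger_gap: 0.347
gripper_force: 59.9
```

```bash
cat > st.py <<'E'
from h import *
def stud(name,x,y,z,zt):
    m,im=snap('wrist',name); u=proj(m,(x,y,z))[0]; u0,v0=np.round(u).astype(int); print('pred',u.round(1))
    r=40;a=max(v0-r,0);b=max(u0-r,0); w=im[a:v0+r,b:u0+r].astype(int); k=((w.max(2)-w.min(2))<28)&(w.max(2)>100)
    n,l,st,c=cv2.connectedComponentsWithStats(k.astype(np.uint8))
    for i in range(1,n):
        if st[i,4]>80: print(st[i],(c[i]+[b,a]).round(1),ray(m,*(c[i]+[b,a]),z).round(4))
    go(x+.0017,y+.0002,zt)
E
python3 - <<'E'
from st import *
stud('w5',.5608,.0877,.075,.160)
E
```

```text
pred [324.1 227.1]
[ 27  26  26  21 448] [323.7 224.1] [0.563  0.0878 0.075 ]
t 8.23 tcp [0.5617 0.0871 0.2052] yaw -5.45 tilt 0.06 F [-0.61 -0.7  -1.62] gap 0.343 j6 1.62 | d [ 0.8 -0.9 45.2] turn 0 dist 45.0
```

Only the lower edge of the stud is hidden by the collar. Its top row puts the centre at v≈226, against a prediction of 227, so the estimate holds. I descend.

>>> drive_tool(deltas=[[[1,-1,10,0],[1,-1,25,0],[1,-1,36,0],[1,-1,41,0],[1,-1,41,0]]])

```text
t: 8.65
tcp_pos: [0.5619, 0.0883, 0.1624]
tool_rot: [0.999, -0.048, -0.002, 0.0]
force: [0.0, -1.0, -1.1]
finger_gap: 0.343
gripper_force: 59.9
```

>>> drive_tool(deltas=[[[0,0,0,0],[0,0,0,0],[0,0,1,0],[0,0,2,0],[0,0,2,0]]])

```text
t: 9.07
tcp_pos: [0.5634, 0.089, 0.1626]
tool_rot: [0.999, -0.047, 0.0, 0.0]
force: [-0.2, -0.0, -1.5]
finger_gap: 0.343
gripper_force: 59.9
```

Run:
```python
from h import *
go(.5625,.0879,.1573)
```

```text
t 9.07 tcp [0.5634 0.089  0.1626] yaw -5.39 tilt 0.03 F [-0.17 -0.02 -1.51] gap 0.343 j6 1.63 | d [-0.7  1.2  5.3] turn 0 dist 5.0
```

>>> drive_tool(deltas=[[[-0.5,1,1,0],[-0.5,1,2,0],[-0.5,1,3,0],[-0.5,1,4,0],[-0.5,1,5,0]]])

```text
t: 9.48
tcp_pos: [0.5627, 0.088, 0.1575]
tool_rot: [0.999, -0.047, 0.0, 0.0]
force: [0.1, 0.1, 0.5]
finger_gap: 0.346
gripper_force: 59.9
```

>>> drive_tool(deltas=[[[0,0,0,0],[0,0,0,0],[0,0,0,0],[0,0,0,0],[0,0,0,0]]])

```text
t: 9.9
tcp_pos: [0.5627, 0.088, 0.1574]
tool_rot: [0.999, -0.047, 0.0, 0.0]
force: [-0.4, 0.1, 0.5]
finger_gap: 0.342
gripper_force: 59.9
```

>>> drive_tool(deltas=[[[0,0,0,0],[0,0,0,0],[0,0,0,0],[0,0,0,0],[0,0,0,0]]])

```text
t: 10.32
tcp_pos: [0.5627, 0.088, 0.1573]
tool_rot: [0.999, -0.047, 0.0, 0.0]
force: [-0.3, -0.9, 1.2]
finger_gap: 0.343
gripper_force: 59.9
```

>>> drive_tool(deltas=[[[0,0,0,0],[0,0,0,0],[0,0,0,0],[0,0,0,0],[0,0,0,0]]])

```text
t: 10.73
tcp_pos: [0.5627, 0.088, 0.1573]
tool_rot: [0.999, -0.047, 0.0, -0.0]
force: [-0.9, 0.6, 1.6]
finger_gap: 0.342
gripper_force: 59.9
```

Run:
```python
from h import *
go(.4504+.0017,.306+.0002,.24)
```

```text
t 10.73 tcp [0.5627 0.088  0.1573] yaw -5.4 tilt 0.0 F [-0.91  0.59  1.58] gap 0.342 j6 1.62 | d [-130.6 -206.8  -82.7] turn 0 dist 258.0
```

>>> drive_tool(deltas=[[[0,0,-8,0],[0,0,-30,0],[0,0,-60,0],[-10,-16,-83,0],[-28,-45,-83,0]]])

```text
t: 11.15
tcp_pos: [0.5443, 0.1338, 0.2457]
tool_rot: [0.999, -0.049, 0.007, -0.0]
force: [1.0, 0.9, -2.0]
finger_gap: 0.346
gripper_force: 60.0
```

>>> drive_tool(deltas=[[[-20,-32,0,0],[-41,-64,0,0],[-61,-97,0,0],[-81,-129,0,0],[-93,-147,0,0]]])

```text
t: 11.57
tcp_pos: [0.4576, 0.2935, 0.2406]
tool_rot: [0.999, -0.046, -0.001, -0.001]
force: [-0.3, 0.6, -1.5]
finger_gap: 0.343
gripper_force: 59.9
```

>>> drive_tool(deltas=[[[-6,-9,0,0],[-9,-14,0,0],[-9,-14,0,0],[-9,-14,0,0],[-9,-14,0,0]]])

```text
t: 11.98
tcp_pos: [0.4535, 0.3042, 0.2403]
tool_rot: [0.999, -0.048, 0.0, 0.0]
force: [-0.0, -0.2, -1.7]
finger_gap: 0.344
gripper_force: 59.9
```

Run:
```python
from st import *
stud('w6',.4504,.306,.100,.185)
```

```text
pred [322.2 226.7]
[ 26  27  25  20 425] [320.3 224.3] [0.4523 0.3071 0.1   ]
[  9  72  71   8 556] [326.4 262.5] [0.4235 0.3056 0.1   ]
t 12.03 tcp [0.4535 0.3041 0.2402] yaw -5.51 tilt 0.02 F [ 0.56 -0.63 -1.05] gap 0.346 j6 2.05 | d [-1.6 -2.  55.2] turn 0 dist 55.0
```

>>> drive_tool(deltas=[[[-1,-2,12,0],[-1.5,-3,30,0],[-1.5,-3,43,0],[-1.5,-3,50,0],[-1.5,-3,50,0]]])

```text
t: 12.45
tcp_pos: [0.4509, 0.3071, 0.1887]
tool_rot: [0.999, -0.048, -0.002, 0.001]
force: [0.3, -0.4, -1.2]
finger_gap: 0.34
gripper_force: 59.9
```

>>> drive_tool(deltas=[[[0,0,0,0],[0,0,0,0],[0,0,0,0],[0,0,0,0]]])

```text
t: 12.78
tcp_pos: [0.4519, 0.3086, 0.1911]
tool_rot: [0.999, -0.047, 0.001, -0.0]
force: [0.8, -0.2, -2.4]
finger_gap: 0.346
gripper_force: 59.9
```

Run:
```python
from h import *
go(.4521,.3072,.1823)
```

```text
t 12.78 tcp [0.4519 0.3086 0.1911] yaw -5.4 tilt 0.1 F [ 0.83 -0.16 -2.38] gap 0.346 j6 2.06 | d [0.3 1.4 8.8] turn 0 dist 9.0
```

>>> drive_tool(deltas=[[[0,1,2,0],[0,1,4,0],[0,1,6,0],[0,1,7.5,0],[0,1,8.5,0]]])

```text
t: 13.2
tcp_pos: [0.4514, 0.3075, 0.1818]
tool_rot: [0.999, -0.047, 0.0, -0.0]
force: [0.2, -0.7, 1.6]
finger_gap: 0.348
gripper_force: 59.9
```

>>> drive_tool(deltas=[[[0,0,0,0],[0,0,0,0],[0,0,0,0],[0,0,0,0],[0,0,0,0]]])

```text
t: 13.62
tcp_pos: [0.4514, 0.3075, 0.1819]
tool_rot: [0.999, -0.047, 0.0, -0.0]
force: [1.0, -0.7, 0.2]
finger_gap: 0.343
gripper_force: 60.0
```

>>> drive_tool(deltas=[[[0,0,0,0],[0,0,0,0],[0,0,0,0],[0,0,0,0],[0,0,0,0]]])

```text
t: 14.03
tcp_pos: [0.4513, 0.3075, 0.1818]
tool_rot: [0.999, -0.047, 0.0, -0.0]
force: [0.5, -0.1, 0.7]
finger_gap: 0.346
gripper_force: 60.0
```

>>> drive_tool(deltas=[[[0,0,0,0],[0,0,0,0],[0,0,0,0],[0,0,0,0],[0,0,0,0]]])

```text
t: 14.45
tcp_pos: [0.4513, 0.3075, 0.1818]
tool_rot: [0.999, -0.047, 0.0, -0.0]
force: [-0.3, 0.4, 0.8]
finger_gap: 0.342
gripper_force: 60.0
```

Run:
```python
from h import *
go(.447,-.3055,.24,-5.4)
```

```text
t 14.45 tcp [0.4513 0.3075 0.1818] yaw -5.4 tilt 0.01 F [-0.31  0.4   0.82] gap 0.342 j6 2.06 | d [ 53.3 610.7 -58.2] turn 0.0 dist 616.0
```

>>> drive_tool(deltas=[[[0,0,-8,0],[0,0,-30,0],[1,10,-58,0],[3,35,-58,0],[6,70,-58,0]]])

```text
t: 14.87
tcp_pos: [0.4519, 0.2385, 0.2419]
tool_rot: [0.999, -0.045, 0.002, -0.001]
force: [0.9, -0.5, -2.5]
finger_gap: 0.344
gripper_force: 59.9
```

>>> drive_tool(deltas=[[[3,38,0,0],[7,76,0,0],[10,114,0,0],[13,152,0,0],[17,190,0,0]]])

```text
t: 15.28
tcp_pos: [0.4487, 0.045, 0.24]
tool_rot: [0.999, -0.047, -0.0, -0.0]
force: [1.1, -0.0, -2.5]
finger_gap: 0.346
gripper_force: 59.9
```

>>> drive_tool(deltas=[[[3,38,0,0],[7,76,0,0],[10,114,0,0],[13,152,0,0],[17,190,0,0]]])

```text
t: 15.7
tcp_pos: [0.4479, -0.1458, 0.24]
tool_rot: [0.999, -0.047, -0.0, -0.0]
force: [1.7, 0.7, -1.4]
finger_gap: 0.348
gripper_force: 59.9
```

Run:
```python
from h import *
go(.447,-.3055,.20,-5.4)
```

```text
t 15.7 tcp [ 0.4479 -0.1458  0.24  ] yaw -5.41 tilt 0.05 F [ 1.66  0.68 -1.43] gap 0.348 j6 1.11 | d [ 14.2 159.1  39.9] turn -0.0 dist 165.0
```

>>> drive_tool(deltas=[[[4,38,0,0],[7,76,0,0],[10,112,0,0],[13,142,0,0],[14,158,0,0]]])

```text
t: 16.12
tcp_pos: [0.4478, -0.3069, 0.24]
tool_rot: [0.999, -0.048, 0.001, 0.001]
force: [0.2, -0.9, -2.3]
finger_gap: 0.339
gripper_force: 59.9
```

>>> drive_tool(deltas=[[[0,0,0,0],[0,0,8,0],[0,0,16,0],[0,0,16,0],[0,0,16,0]]])

```text
t: 16.53
tcp_pos: [0.4473, -0.3006, 0.2228]
tool_rot: [0.999, -0.046, -0.001, -0.001]
force: [1.1, -0.3, -1.5]
finger_gap: 0.344
gripper_force: 59.9
```

>>> drive_tool(deltas=[[[0,0,0,0],[0,0,0,0],[0,0,0,0],[0,0,0,0],[0,0,0,0]]])

```text
t: 16.95
tcp_pos: [0.448, -0.3029, 0.224]
tool_rot: [0.999, -0.047, 0.0, 0.0]
force: [0.3, -0.1, -2.1]
finger_gap: 0.345
gripper_force: 59.9
```

Run:
```python
from h import *
go(.447,-.3055,.1042,-5.4)
```

```text
t 16.95 tcp [ 0.448  -0.3029  0.224 ] yaw -5.39 tilt 0.03 F [ 0.34 -0.05 -2.13] gap 0.345 j6 0.86 | d [ -0.8   2.7 119.8] turn 0.0 dist 120.0
```

>>> drive_tool(deltas=[[[-1,2.5,15,0],[-1,2.5,40,0],[-1,2.5,65,0],[-1,2.5,85,0],[-1,2.5,95,0]]])

```text
t: 17.37
tcp_pos: [0.4456, -0.3044, 0.1266]
tool_rot: [0.999, -0.047, -0.001, -0.001]
force: [-0.1, 0.0, -2.1]
finger_gap: 0.341
gripper_force: 59.9
```

>>> drive_tool(deltas=[[[0,0,0,0],[0,0,0,0],[0,0,0,0]]])

```text
t: 17.62
tcp_pos: [0.4474, -0.3061, 0.1299]
tool_rot: [0.999, -0.047, 0.001, 0.001]
force: [-0.6, -0.1, -1.8]
finger_gap: 0.346
gripper_force: 59.9
```

Run:
```python
from h import *
go(.447,-.3055,.1042,-5.4)
```

```text
t 17.62 tcp [ 0.4474 -0.3061  0.1299] yaw -5.39 tilt 0.14 F [-0.63 -0.11 -1.84] gap 0.346 j6 0.86 | d [-0.5 -0.6 25.7] turn 0.0 dist 26.0
```

>>> drive_tool(deltas=[[[0,0,7,0],[0,0,14,0],[0,0,19,0],[0,0,22,0],[0,0,23,0]]])

```text
t: 18.03
tcp_pos: [0.4463, -0.3049, 0.1051]
tool_rot: [0.999, -0.047, -0.0, -0.0]
force: [-0.0, 0.1, -1.2]
finger_gap: 0.342
gripper_force: 59.9
```

>>> drive_tool(deltas=[[[0,0,0,0],[0,0,1,0],[0,0,2,0],[0,0,2,0],[0,0,2,0]]])

```text
t: 18.45
tcp_pos: [0.4468, -0.3055, 0.1042]
tool_rot: [0.999, -0.047, 0.0, 0.0]
force: [0.1, -0.1, 2.3]
finger_gap: 0.344
gripper_force: 60.2
```

Run:
```python
from h import *
go(.447,-.3055,.1042,-5.4)
```

```text
t 18.45 tcp [ 0.4468 -0.3055  0.1042] yaw -5.4 tilt 0.04 F [ 0.08 -0.09  2.31] gap 0.344 j6 0.86 | d [0.2 0.  0. ] turn 0.0 dist 0.0
```

Seated (Fz went from -1.8 to +2.3 N at the original height). Releasing and retreating.

>>> drive_tool(deltas=[[[0,0,0,0],[0,0,0,0],[0,0,0,0],[0,0,0,0],[0,0,0,0]]], jaw=85)

```text
t: 18.87
tcp_pos: [0.4467, -0.3053, 0.1038]
tool_rot: [0.999, -0.047, 0.0, 0.0]
force: [-0.0, -0.8, 1.0]
finger_gap: 0.994
gripper_force: 0.0
```

>>> drive_tool(deltas=[[[0,0,0,0],[0,0,0,0],[0,0,-10,0],[0,0,-30,0],[0,0,-60,0]]])

```text
t: 19.28
tcp_pos: [0.4453, -0.304, 0.1629]
tool_rot: [0.999, -0.047, -0.002, -0.002]
force: [-0.3, -0.9, 0.5]
finger_gap: 0.998
gripper_force: 0.0
```

>>> drive_tool(deltas=[[[0,0,-35,0],[0,0,-70,0],[0,0,-90,0],[0,0,-90,0],[0,0,-90,0]]])

```text
t: 19.7
tcp_pos: [0.4471, -0.3057, 0.2558]
tool_rot: [0.999, -0.047, 0.001, 0.001]
force: [0.4, 0.5, -1.2]
finger_gap: 0.998
gripper_force: 0.0
```

Run:
```python
from h import *
go(.447,-.3055,.1042,-5.4)
m,im=snap('wrist','w9'); m2,im2=snap('scene','s9')
o=np.hstack([cv2.resize(im[120:300,220:440],(440,360)),cv2.resize(im2[100:340,150:450],(360,360))]); o=np.hstack([o[:,:440],o[:,440:]]); cv2.imwrite('pics/end.png',o[:,:,::-1])
```

```text
t 19.7 tcp [ 0.4471 -0.3057  0.2558] yaw -5.39 tilt 0.23 F [ 0.39  0.55 -1.22] gap 0.998 j6 0.86 | d [ -0.6  -0.6 151.6] turn 0.0 dist 152.0
```

View pics/end.png

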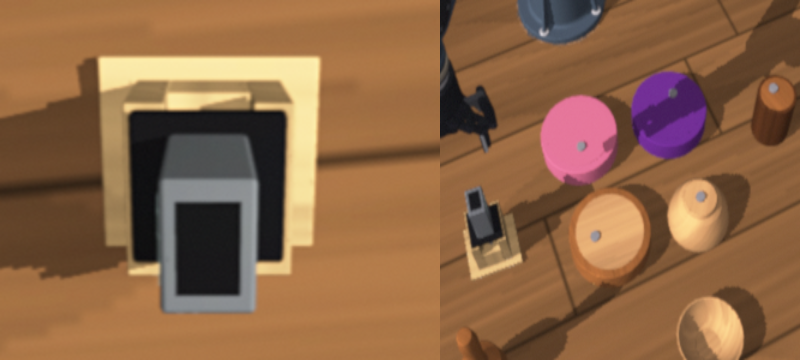

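The picture shows the probe upright at (208,190) with its collar on both cheeks, the blanks in place and the gripper clear. Handing in.

```bash
python3 -c "
from station import manip
print(manip.sign_off())"
```

```text
the job is handed in; nothing more can be done
None
```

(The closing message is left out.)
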